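# Close up the vacuum degassing chamber

### The job

Close the degassing chamber on the bench so that it can be pumped down: take the lid that fits and lower it gently onto the pot, without dropping or banging it, until it is seated level on the rim, and let go of it. Then, once the lid is on, screw the ribbed cap on the leaning vent port clockwise until it is fully home against its stop. Leave the smaller lid and the other things on the bench where they are.

Things in the scene. Friction and masses are not known exactly. Their poses are not given: they have to be found in the camera images.
- chamber: Vacuum chamber bolted to the bench: open steel pot, outer diameter 150 mm, inner 134 mm, rim 110 mm above the table, on a round foot plate (diameter 180, 10 mm thick). Origin on the table at the pot's centre, z up. At -x a vent pipe bends up into a port leaning 30 degrees from vertical, away from the pot; at +x a gauge, to 120 mm from the centre, 86 mm high.
- chamber_rim (a point): Centre of the pot's mouth, at the height of the rim (110 mm above the table); axes as the chamber's.
- lid: The larger of two loose aluminium lids, the one that fits: flange diameter 162 mm, 8 mm thick; under it a boss, diameter 126 mm, 7 mm deep, chamfered 4 mm, that drops into the pot's mouth. 0.3 to 0.65 kg, 47 mm high with its knob. Origin at the centre of the boss's underside, z up. Seated, the flange lies on the rim and the origin is 7 mm below the rim.
- lid_knob (a point): Where to grip the lid: on its axis, 35 mm above its origin, in the middle of the round black knob (diameter 32 mm, 24 mm high, on an 18 mm stem 8 mm high).
- small_lid: A smaller lid of the same make, for another pot (flange diameter 124 mm, boss 92 mm, same knob, 47 mm high); to be left where it lies. Origin at the centre of its underside. Which lid lies left and which right of the chamber varies.
- vent_cap (a joint): Turning of the captive white ribbed screw cap (diameter 34 mm, 24 mm high) on the leaning port. 0 = fully home, against a stop; grows as it is unscrewed (counter-clockwise seen from above the cap), to 4.2 rad at most; the cap rises 1.2 mm per rad. Starts 2.2 to 3.4 rad open; drags with about 0.15 N m and stays where it is left.
- cap_grip (a point): Where to grip the cap: on its axis, 11 mm below its top. z is the cap's axis, pointing out of the cap (up and away from the pot, 30 degrees from vertical); x and y turn with the cap. With the cap home it lies 115 mm above the table and 148 mm from the pot's axis. Below the cap a collar of 28 mm, then a neck of 18 mm diameter.
- tape_roll: Bystander: roll of tape lying flat, diameter 60 mm, 19 mm high. Origin at its underside.
- multimeter: Bystander: grey multimeter lying flat, 85 x 150 x 40 mm. Origin at its underside.
- wash_bottle: Bystander: white plastic bottle, diameter 60 mm, 150 mm high. Origin at its underside.
- screwdriver: Bystander: screwdriver lying on the table. Origin at its underside.
- wrench: Bystander: wrench lying on the table. Origin at its underside.
- cup: Bystander: white plastic cup, diameter 68 mm, 75 mm high. Origin at its underside.
- parts_bin: Bystander: small open grey bin, 80 x 100 x 40 mm. Origin at its underside.
Mind the look-alikes: they are no part of the job. What is shaped like the lid but green or pink is not meant.

How it is judged:
By the outcome, as a careful person would: the job done as asked, in the order asked, and still so for the second after the job is handed in, with the robot touching nothing.
It also fails if it takes over 72 s, if anything falls off the work surface, if the arm or the gripper's body presses on something with over 40 N, if the wrist force passes 120 N, or if a joint passes its speed limit or range.

### The arm

A 6-joint arm with a two-finger parallel gripper is mounted at the origin on the work surface. World frame = base frame: x ahead of the robot, y to its left, z up, the work surface at z = 0. Lengths are in m, angles in rad, forces in N, time in s.
With the tool pointing down it reaches from about 0.35 to 0.875 m from the base axis. Payload 15.5 kg.
Tool frame: the origin (TCP) lies midway between the tips of the shut fingers; the grasp point (between the pads) lies 19 mm behind it (ctrl.tcp_to_grasp is the distance from the TCP to the grasp point, in m); x points along the fingers, y is the direction in which the jaws open and shut, and the axes are right-handed (so a half turn about x gives the same grasp; the last joint's range is limited). The gripper opens to 85 mm and grips with 20 to 120 N. Pads are 22 mm wide; open, the fingers measure 114 mm over their backs; the gripper's body (76 mm by 85 mm) begins 54 mm behind the grasp point. The pads swing forward as they close: fully open they stand 13 mm farther back than shut.
Start: joints at [-1.302, 0.494, 1.345, -0, 1.302, -0.096], TCP at [0.223, -0.584, 0.231] pointing down, gripper open.
Joint ranges: [-2.91, 2.91], [-0.82, 2.16], [0.22, 2.67], [-1.22, 4.37], [0.12, 2.79], [-3.08, 3.08]. Speed limits (rad/s): [1.89, 1.89, 2.57, 3.01, 3.01, 3.01].

### API

Orientations are given as a unit quaternion [w, x, y, z].
In Python, from station import ctrl, hand, kin, eyes, ticket, telemetry gives the robot as it stands. Calls block until the motion is done:
- ctrl.move_to(position, orientation): joint-space move of the TCP to a pose.
- ctrl.movel(position, attitude=None, rate=0.15): straight line of the TCP; attitude=None keeps the orientation; rate is the mean speed in m/s.
- ctrl.movej(angles): joint-space move.
- hand.set_gripper(opening, squeeze=None): finger opening in m; squeeze is the grip in N (None keeps the last); returns when the fingers have stopped.
- ctrl.wait(seconds).
- kin.inverse_kinematics(position, orientation): joint angles nearest the present ones, or None.
- eyes.read_camera(name): name is "side" or "top" or "wrist"; returns (picture, depth): 400x640x3 uint8, blue, green, red; 400x640 float32, m along the optical axis (not along the pixel's ray), 0 where there is no reading.
- eyes.camera_params(name): a dict with "K" (3x3 intrinsics, pixels), "world_from_camera" (4x4, takes a point from camera to world coordinates); the wrist camera has in their place "tool_from_camera" (4x4, takes a point from camera to tool coordinates, whose origin is the TCP and whose axes are the tool frame's). Camera axes: x right, y down, z forward; pixel columns grow to the right and rows downward; lengths in m; the calibration is good to about 2 mm. A picture is of the moment at which its call begins: read the wrist's pose just before it. camera_params takes no time and is no camera call.
A pose or a line that the arm cannot do raises ctrl.IKError and nothing moves.
- ticket.job_done(): hands the job in, once; it reports no verdict.
Readings, each from a call of its own:
- telemetry.read_t(): time.
- telemetry.read_joint_positions(): joint angles.
- telemetry.read_qd(): joint speeds.
- telemetry.read_tau(): joint torques, N m.
- telemetry.read_tool_pos(): TCP position.
- telemetry.read_tool_rot(): TCP orientation.
- telemetry.read_ft_force(): force on the tool from outside, world axes, zero at the start.
- telemetry.read_torque(): the same for the moment, N m.
- telemetry.read_gripper_width(): finger opening in m.
Only numpy, scipy, OpenCV 4.12 (cv2) and the standard library are available. Lean on these libraries where they do the work, as an engineer would, in place of code of your own. Each camera call takes 0.05 s, during which the arm holds its last target. There are 200 camera calls.

## Working session

There is one attempt and no reset: what is moved stays moved. The work goes in short steps, each a Python script; the robot and the scene stay as the last script left them, time stands still between calls to the robot, and variables do not carry over. Pictures are saved under pics/ and viewed, about 8 in all and at most 12, crops included, and the job is handed in when it is done.

```bash
ls; mkdir -p pics; python3 - <<'E'
from station import *
import cv2,numpy as np
for n in ("top","side"):
    im,d=eyes.read_camera(n); p=eyes.camera_params(n)
    cv2.imwrite(f"pics/{n}0.png",im); np.savez(f"{n}0.npz",im=im,d=d,K=p["K"],T=p["world_from_camera"])
    print(n,np.round(p["K"],1).tolist(),np.round(p["world_from_camera"],3).tolist())
p=eyes.camera_params("wrist");print(np.round(p["K"],1).tolist(),np.round(p["tool_from_camera"],4).tolist())
print(telemetry.read_t(),telemetry.read_tool_rot())
E
```

```text
pics
top [[389.7, 0.0, 321.3], [0.0, 389.7, 203.3], [0.0, 0.0, 1.0]] [[-0.115, -0.967, 0.227, 0.227], [-0.993, 0.112, -0.025, -0.066], [-0.001, -0.228, -0.974, 1.46], [0.0, 0.0, 0.0, 1.0]]
side [[453.7, 0.0, 319.3], [0.0, 453.7, 197.5], [0.0, 0.0, 1.0]] [[-0.999, -0.007, 0.047, 0.486], [-0.044, 0.507, -0.861, 0.986], [-0.018, -0.862, -0.506, 0.714], [0.0, 0.0, 0.0, 1.0]]
[[307.5, 0.0, 324.0], [0.0, 307.5, 198.9], [0.0, 0.0, 1.0]] [[0.0001, -0.2587, 0.966, -0.143], [1.0, -0.0001, -0.0001, -0.0001], [0.0001, 0.966, 0.2587, -0.0645], [0.0, 0.0, 0.0, 1.0]]
0.1 [-0.12789564 -0.69534371 -0.12864546  0.69540648]
```

View pics/top0.png

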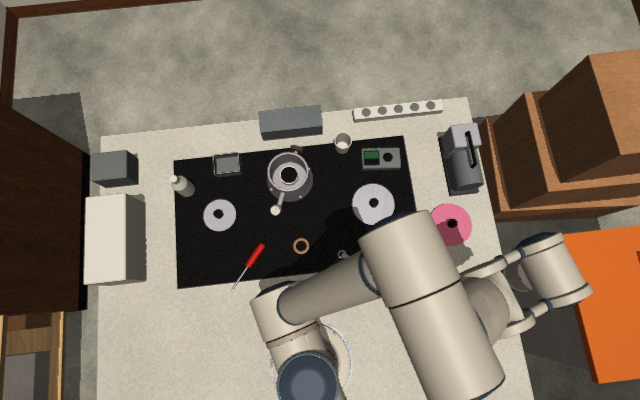

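View pics/side0.png

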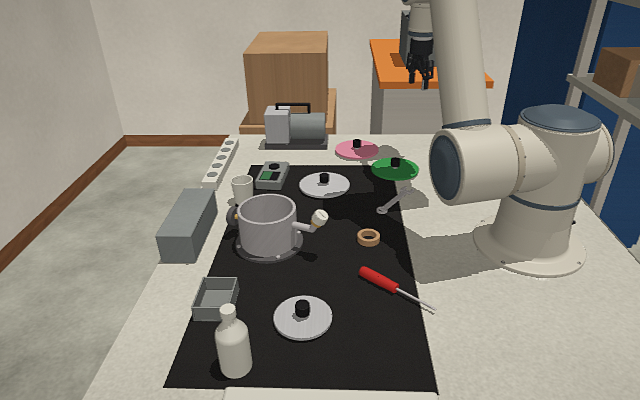

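The top view shows the chamber at (289,176) and its vent cap at (276,211). The larger silver lid is at (374,203) on the right, and the smaller one at (220,215) on the left. The side view agrees. The pink and green discs behind are decoys. Next I'll measure positions from depth.

```bash
cat > h.py <<'E'
import numpy as np, cv2
from scipy.optimize import least_squares
def cloud(d,K,T):
    v,u=np.mgrid[:d.shape[0],:d.shape[1]]
    P=np.stack([(u-K[0,2])*d/K[0,0],(v-K[1,2])*d/K[1,1],d],-1)
    W=P@T[:3,:3].T+T[:3,3]; W[d<=0]=np.nan
    return W
def circ(p,r):
    return least_squares(lambda c:np.hypot(p[:,0]-c[0],p[:,1]-c[1])-r,p[:,:2].mean(0),loss='soft_l1',f_scale=.002)
E
python3 - <<'E'
from h import *
for n in("top","side"):
    z=np.load(n+"0.npz"); W=cloud(z['d'],z['K'],z['T']); z0=z['im'].astype(int)
    def at(u,v): print(n,(u,v),np.round(W[v,u],3))
    for uv in ([(374,195),(289,195),(276,211),(220,208),(301,258),(374,203),(220,215),(180,185),(342,142),(380,157)] if n=="top" else [(310,185),(287,318),(320,216),(302,308)]): at(*uv)
    if n=="top":
        for c in((374,203),(220,215)):
            m=np.zeros(z['d'].shape,bool); m[c[1]-35:c[1]+35,c[0]-35:c[0]+35]=1
            m&=(z0.min(-1)>120)&(W[...,2]<.04)
            p=W[m]; print('lid',m.sum(),p.mean(0).round(4),np.ptp(p,0).round(3), np.sqrt(4*m.sum()/np.pi)*p[:,2].size**0)
            hull=cv2.convexHull(p[:,:2].astype(np.float32)); print(cv2.minEnclosingCircle(hull))
        m=(W[...,2]>.095)&(W[...,2]<.125); m[:,:255]=0;m[:,325:]=0;m[215:]=0; m[:150]=0
        p=W[m];print('rim',len(p),cv2.minEnclosingCircle(cv2.convexHull(p[p[:,0]>p[:,0].min()+.05][:,:2].astype(np.float32))))
        m=(z0.min(-1)>150); m[:200]=0;m[222:]=0;m[:,:266]=0;m[:,286:]=0
        p=W[m];print('cap',len(p),p.mean(0),np.ptp(p,0), np.argwhere(m).mean(0))
E
```

```text
top (374, 195) [ 0.572 -0.307  0.017]
top (289, 195) [0.602 0.014 0.047]
top (276, 211) [0.528 0.06  0.13 ]
top (220, 208) [0.591 0.283 0.009]
top (301, 258) [ 0.368 -0.004 -0.   ]
top (374, 203) [ 0.534 -0.298  0.047]
top (220, 215) [0.556 0.276 0.041]
top (180, 185) [0.666 0.396 0.112]
top (342, 142) [ 0.806 -0.214  0.004]
top (380, 157) [ 0.715 -0.349  0.035]
lid 1179 [ 0.542  -0.2998  0.0157] [0.162 0.16  0.042] 38.7446696107059
((0.5408110022544861, -0.29736727476119995), 0.08204864710569382)
lid 717 [0.5625 0.2846 0.015 ] [0.119 0.126 0.028] 30.2144461073691
((0.5672236084938049, 0.2873189151287079), 0.06457870453596115)
rim 375 ((0.6751402616500854, 0.007252739742398262), 0.07643306255340576)
cap 73 [0.53609635 0.06139479 0.12365641] [0.05884406 0.03635009 0.05423171] [209.05479452 275.57534247]
side (310, 185) [ 0.585 -0.288  0.011]
side (287, 318) [0.596 0.3   0.018]
side (320, 216) [0.535 0.072 0.125]
side (302, 308) [0.564 0.3   0.047]
```

```bash
cat >> h.py <<'E'
from scipy.spatial.transform import Rotation as Rn
def quat(x,a,ref=None):
    """tool x along x, jaw direction = horizontal-ish ref rotated by a about x"""
    x=np.array(x,float);x/=np.linalg.norm(x)
    r=np.array([0,1,0.]) if ref is None else ref
    y=r-x*(r@x);y/=np.linalg.norm(y)
    y=Rn.from_rotvec(a*x).apply(y)
    return Rn.from_matrix(np.c_[x,y,np.cross(x,y)]).as_quat()[[3,0,1,2]]
def R(q): return Rn.from_quat(np.array(q)[[1,2,3,0]]).as_matrix()
def wristcloud(eyes,telemetry):
    p=telemetry.read_tool_pos();q=telemetry.read_tool_rot()
    im,d=eyes.read_camera("wrist");c=eyes.camera_params("wrist")
    T=np.eye(4);T[:3,:3]=R(q);T[:3,3]=p;T=T@c["tool_from_camera"]
    return im,cloud(d,c["K"],T),T,c["K"]
E
python3 - <<'E'
from h import *
from station import *
print(R(telemetry.read_tool_rot()).round(2))
D=[0,0,-1]
print(ctrl.tcp_to_grasp)
for nm,p in(("chamber",[.675,.007,.28]),("lid",[.541,-.298,.25]),("lidg",[.541,-.298,.02]),("seat",[.675,.007,.125])):
  for a in np.arange(-3,3.2,.75):
    j=kin.inverse_kinematics(p,quat(D,a)); print(nm,a.round(2),None if j is None else np.round(j,2))
th=np.deg2rad(160);n=np.array([.5*np.cos(th),.5*np.sin(th),.866])
g=np.array([.675+.148*np.cos(th),.007+.148*np.sin(th),.115])
print(g)
for a in np.arange(-3.1,3.2,.4):
  j=kin.inverse_kinematics(g-n*.016,quat(-n,a)); k=kin.inverse_kinematics(g+n*.07,quat(-n,a))
  print(a.round(2),None if j is None else np.round(j,2),k is not None)
E
```

```text
[[-0.    0.36 -0.93]
 [ 0.   -0.93 -0.36]
 [-1.   -0.   -0.  ]]
0.0187
chamber -3.0 [-0.08  0.53  1.14 -0.    1.47  1.63]
chamber -2.25 [-0.08  0.53  1.14 -0.    1.47  2.38]
chamber -1.5 None
chamber -0.75 [-0.08  0.53  1.14 -0.    1.47 -2.4 ]
chamber 0.0 [-0.08  0.53  1.14 -0.    1.47 -1.65]
chamber 0.75 [-0.08  0.53  1.14 -0.    1.47 -0.9 ]
chamber 1.5 [-0.08  0.53  1.14 -0.    1.47 -0.15]
chamber 2.25 [-0.08  0.53  1.14 -0.    1.47  0.6 ]
chamber 3.0 [-0.08  0.53  1.14 -0.    1.47  1.35]
lid -3.0 [-0.6   0.47  1.34 -0.    1.34  1.11]
lid -2.25 [-0.6   0.47  1.34 -0.    1.34  1.86]
lid -1.5 [-0.6   0.47  1.34 -0.    1.34  2.61]
lid -0.75 [-0.6   0.47  1.34 -0.    1.34 -2.92]
lid 0.0 [-0.6   0.47  1.34 -0.    1.34 -2.17]
lid 0.75 [-0.6   0.47  1.34 -0.    1.34 -1.42]
lid 1.5 [-0.6   0.47  1.34 -0.    1.34 -0.67]
lid 2.25 [-0.6   0.47  1.34 -0.    1.34  0.08]
lid 3.0 [-0.6   0.47  1.34 -0.    1.34  0.83]
lidg -3.0 [-0.6   0.74  1.55 -0.    0.85  1.11]
lidg -2.25 [-0.6   0.74  1.55 -0.    0.85  1.86]
lidg -1.5 [-0.6   0.74  1.55 -0.    0.85  2.61]
lidg -0.75 [-0.6   0.74  1.55 -0.    
[... 741 characters left out ...]
  0.51  2.07 -1.18  0.25 -2.98] True
-2.3 [ 0.13  0.51  2.07 -1.18  0.25 -2.58] True
-1.9 [ 0.13  0.51  2.07 -1.18  0.25 -2.18] True
-1.5 [ 0.13  0.51  2.07 -1.18  0.25 -1.78] True
-1.1 [ 0.13  0.51  2.07 -1.18  0.25 -1.38] True
-0.7 [ 0.13  0.51  2.07 -1.18  0.25 -0.98] True
-0.3 [ 0.13  0.51  2.07 -1.18  0.25 -0.58] True
0.1 [ 0.13  0.51  2.07 -1.18  0.25 -0.18] True
0.5 [ 0.13  0.51  2.07 -1.18  0.25  0.22] True
0.9 [ 0.13  0.51  2.07 -1.18  0.25  0.62] True
1.3 [ 0.13  0.51  2.07 -1.18  0.25  1.02] True
1.7 [ 0.13  0.51  2.07 -1.18  0.25  1.42] True
2.1 [ 0.13  0.51  2.07 -1.18  0.25  1.82] True
2.5 [ 0.13  0.51  2.07 -1.18  0.25  2.22] True
2.9 [ 0.13  0.51  2.07 -1.18  0.25  2.62] True
```

```bash
python3 - <<'E'
from h import *
from station import *
q=quat([0,0,-1],1.57)
ctrl.move_to([.62,.025,.30],q)
im,W,T,K=wristcloud(eyes,telemetry)
cv2.imwrite("pics/w1.png",im);np.savez("w1.npz",im=im,W=W,T=T,K=K)
ctrl.move_to([.541,-.298,.25],quat([0,0,-1],2.25))
im,W,T,K=wristcloud(eyes,telemetry)
cv2.imwrite("pics/w2.png",im);np.savez("w2.npz",im=im,W=W,T=T,K=K)
a,b=cv2.imread("pics/w1.png"),im
cv2.imwrite("pics/w12.png",cv2.resize(np.vstack([a,b]),None,fx=.75,fy=.75))
print(telemetry.read_t())
for n in(1,2):
  W=np.load(f"w{n}.npz")['W']; print(n,(W[...,2]>-1).mean(),np.histogram(W[...,2],[-.02,.004,.006,.012,.018,.03,.05,.1,.105,.108,.112,.116,.12,.14,.2]))
E
```

```text
4.0583
1 0.99603515625 (array([132557,    893,   2499,   5364,   6707,   6193,  21288,    346,
          278,   2782,     44,     88,   1038,      0]), array([-0.02 ,  0.004,  0.006,  0.012,  0.018,  0.03 ,  0.05 ,  0.1  ,
        0.105,  0.108,  0.112,  0.116,  0.12 ,  0.14 ,  0.2  ]))
2 0.996046875 (array([154442,    654,   3418,  18764,   4333,  12958,   3122,    443,
          260,    360,    367,    307,    628,      0]), array([-0.02 ,  0.004,  0.006,  0.012,  0.018,  0.03 ,  0.05 ,  0.1  ,
        0.105,  0.108,  0.112,  0.116,  0.12 ,  0.14 ,  0.2  ]))
```

View pics/w12.png

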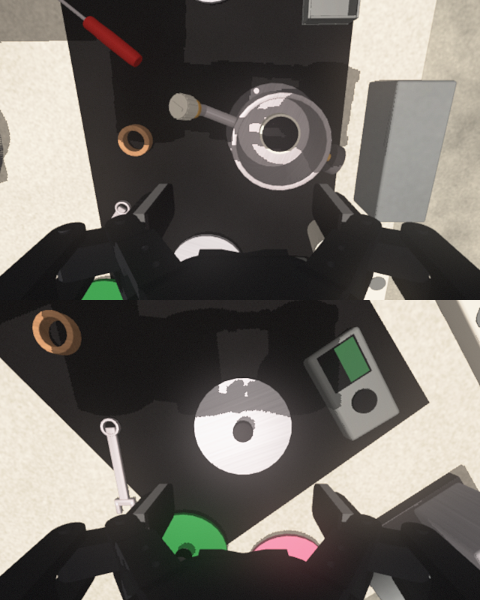

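The upper half shows the open pot at about (373,180) full-resolution pixels with the cap at (243,140). The lower half shows the large lid centred at about (323,168) with its knob. Now precise fits.

```bash
python3 - <<'E'
from h import *
z=np.load("w1.npz");W=z['W'];im=z['im'].astype(int)
m=np.zeros(W.shape[:2],bool);m[90:280,290:460]=1
rim=W[m&(abs(W[...,2]-.110)<.004)]
print('rim',len(rim),rim[:,2].mean());c=rim.mean(0)
r=least_squares(lambda c:np.hypot(rim[:,0]-c[0],rim[:,1]-c[1])-c[2],[.675,.007,.071],loss='soft_l1',f_scale=.002);print(r.x, np.abs(r.fun).mean())
C=r.x[:2]
m=np.zeros(W.shape[:2],bool);m[110:170,215:275]=1
m&=(W[...,2]>.085)&(im.min(-1)>60); p=W[m]; p=p[np.hypot(*(p[:,:2]-C).T)>.115]
print('cap',len(p),p.mean(0),np.ptp(p,0))
# fit cylinder: axis leans 30deg outward at azimuth th; top disc centre t
def res(v):
    az,rr,h=v; n=np.array([.5*np.cos(az),.5*np.sin(az),.8660])
    t=np.r_[C+rr*np.array([np.cos(az),np.sin(az)]),h]  # top centre
    q=p-t; ax=q@n; rad=np.linalg.norm(q-np.outer(ax,n),axis=1)
    dt=np.where(rad<=.017,abs(ax),np.hypot(ax,rad-.017)); ds=np.where((ax<0)&(ax>-.024),abs(rad-.017),.01)
    return np.minimum(dt,ds)
best=min((least_squares(res,[a,rr,h],loss='soft_l1',f_scale=.002) for a in np.deg2rad([150,156,162]) for rr in(.145,.155) for h in(.12,.128)),key=lambda s:s.cost)
az,rr,h=best.x
print('cap az',np.rad2deg(az),'top r',rr,'z',h,'open?',(h-(.115+.011*.866))/.866/.0012,((rr-.148-.0055)/.5)/.0012,np.abs(best.fun).mean())
z=np.load("w2.npz");W=z['W'];
m=np.zeros(W.shape[:2],bool);m[85:245,245:400]=1
fl=W[m&(abs(W[...,2]-.015)<.006)];print('flange',len(fl),np.median(fl[:,2]))
hull=cv2.convexHull(fl[:,:2].astype(np.float32))[:,0];print(cv2.minEnclosingCircle(hull))
f=circ(hull,.081);print(f.x,f.fun.std())
k=W[m&(W[...,2]>.040)];print('knob',len(k),np.median(k[:,2]),circ(cv2.convexHull(k[:,:2].astype(np.float32))[:,0],.016).x,k.mean(0))
E
```

```text
rim 2938 0.10991920160740004
[0.67473266 0.00949601 0.07025487] 0.002037343280332551
cap 1287 [0.54017496 0.06386705 0.12381692] [0.04539069 0.03642955 0.05173484]
cap az 158.5777364159623 top r 0.1549895950003272 z 0.12823706328499695 open? 3.571077064084832 2.4826583338786636 0.0015941272318302703
flange 12413 0.015312820512632053
((0.5396915674209595, -0.2967057526111603), 0.08098465949296951)
[ 0.53976054 -0.29629245] 0.00024193962765761405
knob 591 0.047228576217616225 [ 0.53974536 -0.29646698] [ 0.54034082 -0.29595985  0.04709841]
```

```bash
python3 - <<'E'
from h import *
from station import *
hand.set_gripper(.06)
x,y=.5397,-.2965
ctrl.movel([x,y,.07],rate=.15); ctrl.movel([x,y,.018],rate=.06)
print(telemetry.read_ft_force())
hand.set_gripper(.02,60); print('w',telemetry.read_gripper_width())
ctrl.movel([x,y,.05],rate=.05); print(telemetry.read_ft_force(),telemetry.read_torque())
ctrl.movel([x,y,.22],rate=.15)
q=quat([0,0,-1],1.7)
ctrl.move_to([.6747,.0095,.22],q)
ctrl.wait(.2)
print(telemetry.read_tool_pos(),telemetry.read_gripper_width(),telemetry.read_t(),telemetry.read_ft_force())
im,W,T,K=wristcloud(eyes,telemetry)
cv2.imwrite("pics/w3.png",im);np.savez("w3.npz",im=im,W=W,T=T,K=K)
im,d=eyes.read_camera("side");cv2.imwrite("pics/s3.png",im[100:300,150:450])
cv2.imwrite("pics/c3.png",np.hstack([cv2.resize(cv2.imread("pics/w3.png"),(480,300)),cv2.resize(im[50:300,170:420],(300,300))]))
E
```

```text
[0.24121628 0.2486849  0.05336332]
w 0.030340943530559855
[-0.62078206  0.91603499 -5.82342342] [-0.0093106  -0.01852846  0.05698562]
[0.67460053 0.00821487 0.22007199] 0.030225774560250107 10.7167 [-1.09088115 -0.36741268 -5.33800628]
```

View pics/c3.png

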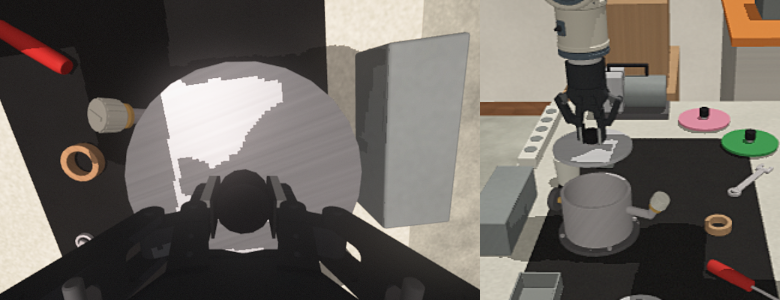

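The lid hangs from the gripper over the pot, roughly level, with the cap clear of it. I'll fit its tilt and centre before lowering.

```bash
python3 - <<'E'
from h import *
from station import *
z=np.load("w3.npz");W=z['W']
g=W[80:330,150:500].reshape(-1,3); f=g[(abs(g[:,2]-.217)<.015)&(np.hypot(g[:,0]-.675,g[:,1]-.0085)<.1)]
f=f[np.hypot(f[:,0]-.675,f[:,1]-.0085)>.035]
A=np.c_[f[:,:2]-[.6747,.0095],np.ones(len(f))]
for _ in range(4):
    c=np.linalg.lstsq(A,f[:,2],rcond=None)[0]; k=abs(f[:,2]-A@c)<.003; A,f=A[k],f[k]
print('tilt deg',np.rad2deg(c[:2]),'z',c[2],len(f))
h=cv2.convexHull(f[:,:2].astype(np.float32))[:,0]
s=circ(h,.081);s2=circ(h[abs(s.fun)<.002],.081);print('centre',s2.x,(abs(s.fun)<.002).sum(),len(h),s2.fun.std())
print(telemetry.read_tool_pos(),R(telemetry.read_tool_rot())[:,0])
E
```

```text
tilt deg [-0.052858    0.01835393] z 0.21666258174289793 41935
centre [0.67361212 0.00789816] 58 62 0.00028270932942776184
[0.67466588 0.00867957 0.22008368] [ 8.62977583e-05 -6.62686913e-05 -9.99999994e-01]
```

```bash
python3 - <<'E'
from h import *
from station import *
P=np.array([.6757,.0098])
ctrl.movel([*P,.135],rate=.08); ctrl.wait(.6)
t=telemetry.read_tool_pos();print(t)
P2=P+np.clip(P-t[:2],-.0015,.0015)
ctrl.movel([*P2,.131],rate=.02); ctrl.wait(.3);print(telemetry.read_tool_pos(),telemetry.read_ft_force(),telemetry.read_t())
f0=telemetry.read_ft_force()
for zz in np.arange(.1295,.1185,-.001):
    ctrl.movel([*P2,zz],rate=.015); ctrl.wait(.1)
    f=telemetry.read_ft_force();print(round(zz,4),telemetry.read_tool_pos()[2].round(4),f.round(1),telemetry.read_torque().round(2))
    if f[2]-f0[2]>4 or np.hypot(*(f-f0)[:2])>6: break
print(telemetry.read_tool_pos(),telemetry.read_t())
E
```

```text
[0.67570576 0.00979916 0.13499825]
[0.67575964 0.0097822  0.13107795] [ 0.52082033 -0.89384884 -5.76766122] 13.2833
0.1295 0.1295 [ 0.2  0.5 -5.9] [-0.02  0.03 -0.01]
0.1285 0.1285 [-0.6  1.1 -5.7] [-0.04 -0.03  0.02]
0.1275 0.1275 [ 0.1  0.5 -5.3] [0.03 0.02 0.01]
0.1265 0.1265 [ 0.8 -0.6 -5.3] [-0.02  0.04 -0.06]
0.1255 0.1255 [-0.6  0.3 -6. ] [-0.03 -0.01  0.03]
0.1245 0.1245 [ 0.   0.7 -4.7] [-0.02 -0.03  0.02]
0.1235 0.1235 [-0.2  0.  -5.5] [ 0.02 -0.02 -0.  ]
0.1225 0.1225 [-0.2  0.7 -5.3] [ 0.04 -0.03 -0.02]
0.1215 0.1217 [-1.3  0.6 -0.6] [-0.    0.08  0.03]
[0.67583815 0.0097867  0.12173875] 16.4333
```

```bash
python3 - <<'E'
from h import *
from station import *
p=telemetry.read_tool_pos()
ctrl.movel([.6757,.0098,.1212],rate=.01);ctrl.wait(.1);print(telemetry.read_ft_force(),telemetry.read_tool_pos())
hand.set_gripper(.055);ctrl.wait(.2);print(telemetry.read_ft_force(),telemetry.read_gripper_width())
ctrl.movel([.6757,.0098,.19],rate=.08)
ctrl.movel([.62,.03,.30],rate=.2);ctrl.wait(.4)
im,W,T,K=wristcloud(eyes,telemetry)
cv2.imwrite("pics/w4.png",im);np.savez("w4.npz",im=im,W=W,T=T,K=K)
f=W[(abs(W[...,2]-.118)<.008)];r=np.hypot(f[:,0]-.6747,f[:,1]-.0095);f=f[(r<.09)&(r>.03)]
A=np.c_[f[:,:2]-[.6747,.0095],np.ones(len(f))]
for _ in range(4):
    c=np.linalg.lstsq(A,f[:,2],rcond=None)[0]; k=abs(f[:,2]-A@c)<.003; A,f=A[k],f[k]
print('tilt deg',np.rad2deg(c[:2]),'z',c[2],len(f),telemetry.read_t())
print(circ(cv2.convexHull(f[:,:2].astype(np.float32))[:,0],.081).x)
E
```

```text
[-3.90707913  0.15685535  5.4216676 ] [0.67587355 0.00978516 0.12173268]
[-0.19403876  0.09012154  1.10410963] 0.05510604565303881
tilt deg [0.00514833 0.0081679 ] z 0.11828812966508719 14100 19.575
[0.67452676 0.01008776]
```

View pics/w4.png

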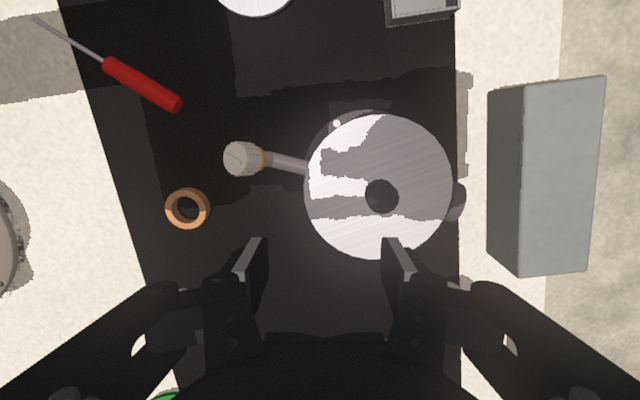

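The view shows the lid centred on the pot, with the fit giving it level at 118 mm. The cap is at (241,158). I'll refit the cap in this frame and check IK.

```bash
python3 - <<'E'
from h import *
from station import *
C=np.array([.6747,.0097])
z=np.load("w4.npz");W=z['W'];im=z['im'].astype(int)
m=np.zeros(W.shape[:2],bool);m[130:190,210:268]=1
m&=(W[...,2]>.085)&(im.max(-1)-im.min(-1)<45); p=W[m]; p=p[np.hypot(*(p[:,:2]-C).T)>.125]
# pure front-facing data: free top centre, fixed 30deg lean
def res(v):
    az=v[0]; n=np.array([.5*np.cos(az),.5*np.sin(az),.8660])
    q=p-v[1:]; ax=q@n; rad=np.linalg.norm(q-np.outer(ax,n),axis=1)
    dt=np.hypot(ax,np.maximum(rad-.017,0)); ds=np.hypot(rad-.017,np.maximum(ax,0)+np.maximum(-.024-ax,0))
    return np.minimum(dt,ds)
b=min((least_squares(res,[a,*(C+.156*np.array([np.cos(a),np.sin(a)])),h],loss='soft_l1',f_scale=.001) for a in np.deg2rad([150,158,165]) for h in(.126,.131)),key=lambda s:s.cost)
az=b.x[0];v=b.x[1:3]-C
print(len(p),'az',np.rad2deg(az),'top',b.x[1:],'r',np.hypot(*v),'az pos',np.rad2deg(np.arctan2(v[1],v[0])),abs(b.fun).mean())
az=np.arctan2(v[1],v[0]);n=np.array([.5*np.cos(az),.5*np.sin(az),.8660]);t=b.x[1:];g=t-.011*n
home=np.r_[C+.148*np.array([np.cos(az),np.sin(az)]),.115];print('open',(g-home)@n/.0012,'lateral',(g-home)-((g-home)@n)*n)
np.savez("cap.npz",g=g,n=n)
for d in(.08,-.015,-.019):
  for a in(-2.5,-2.2,2.9): 
    j=kin.inverse_kinematics(g+n*d,quat(-n,a));print(d,a,None if j is None else j.round(3))
E
```

```text
1170 az 157.65675172307485 top [0.53047788 0.06617557 0.12818932] r 0.15488547615842724 az pos 158.61531322197877 0.0013444603191165101
open 3.2209784552924186 lateral [ 0.00050944 -0.00019949  0.00031608]
0.08 -2.5 [ 0.226  0.286  2.047 -0.691  0.458  3.058]
0.08 -2.2 [ 0.226  0.286  2.047 -0.691  0.458 -2.925]
0.08 2.9 [ 0.226  0.286  2.047 -0.691  0.458  2.175]
-0.015 -2.5 [ 0.16   0.498  2.053 -1.115  0.287 -2.827]
-0.015 -2.2 [ 0.16   0.498  2.053 -1.115  0.287 -2.527]
-0.015 2.9 [ 0.16   0.498  2.053 -1.115  0.287  2.573]
-0.019 -2.5 [ 0.157  0.507  2.052 -1.14   0.282 -2.804]
-0.019 -2.2 [ 0.157  0.507  2.052 -1.14   0.282 -2.504]
-0.019 2.9 [ 0.157  0.507  2.052 -1.14   0.282  2.596]
```

```bash
python3 - <<'E'
from h import *
from station import *
z=np.load("cap.npz");g,n=z['g'],z['n'];a=-2.2
q=quat(-n,a)
ctrl.move_to(g+n*.08,q); ctrl.movel(g+n*.02,q,rate=.08); ctrl.movel(g-n*.0155,q,rate=.04)
ctrl.wait(.2);print(telemetry.read_ft_force(),telemetry.read_tool_pos()-(g-n*.0155),telemetry.read_t())
im,_=eyes.read_camera("side");im2,_=eyes.read_camera("wrist")
cv2.imwrite("pics/c5.png",np.hstack([cv2.resize(im[140:290,230:430],(400,300)),cv2.resize(im2,(400,300))]))
E
```

```text
[-0.10069023 -0.16132553  0.48244048] [1.33589871e-05 7.63700105e-05 1.97078775e-04] 24.3583
```

View pics/c5.png

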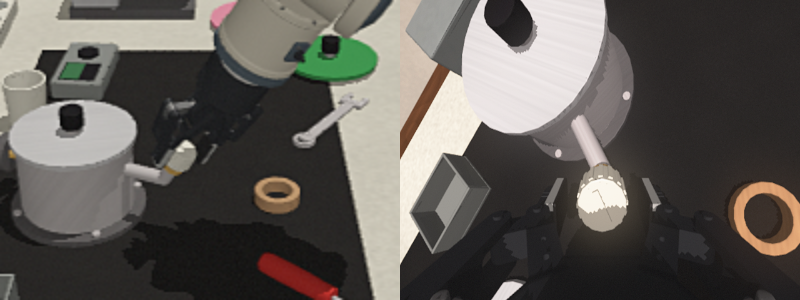

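The gripper straddles the cap on its axis, clear of pot and lid. Grip and turn.

```bash
cat > turn.py <<'E'
from h import *
from station import *
def turn(a,tot,lim,step=.12,maxt=3.9):
    z=np.load("cap.npz");g,n=z['g'],z['n']
    hi=0
    while tot<maxt:
        s=step if tot<2.4 else .06
        a+=s;tot+=s
        ctrl.movej(kin.inverse_kinematics(g-n*(.0155+.0012*tot),quat(-n,a)))
        M=telemetry.read_torque()@n;f=telemetry.read_ft_force()
        print(round(tot,2),round(M,2),f.round(0),round(telemetry.read_t(),1))
        hi=hi+1 if abs(M)>lim else 0
        if hi>=2 or np.linalg.norm(f)>30: break
    return a,tot
E
python3 - <<'E'
from turn import *
hand.set_gripper(.02,70);print(telemetry.read_gripper_width(),telemetry.read_ft_force(),telemetry.read_torque())
print(turn(-2.2,0,.5))
E
```

```text
0.03239854391579604 [-2.61832195  3.5231202   8.72304045] [0.26685947 0.03877774 0.08872338]
0.12 -0.19 [-2.  3.  8.] 25.0
0.24 -0.12 [-3.  4.  8.] 25.3
0.36 -0.23 [-2.  4.  9.] 25.5
0.48 -0.14 [-1.  5.  9.] 25.8
0.6 -0.2 [-1.  4.  8.] 26.0
0.72 -0.16 [-0.  4.  9.] 26.3
0.84 -0.19 [-1.  3.  9.] 26.5
0.96 -0.19 [-1.  3. 10.] 26.8
1.08 -0.17 [-0.  4. 10.] 27.0
1.2 -0.11 [-1.  3. 10.] 27.3
1.32 -0.2 [-0.  2. 11.] 27.5
1.44 -0.17 [ 1.  1. 10.] 27.8
1.56 -0.16 [-0.  0. 12.] 28.0
1.68 -0.15 [ 1. -0. 11.] 28.3
1.8 -0.19 [ 1. -1. 11.] 28.5
1.92 -0.18 [ 2. -1. 12.] 28.8
2.04 -0.13 [ 1. -3. 11.] 29.0
2.16 -0.13 [ 2. -3. 12.] 29.3
2.28 -0.19 [ 2. -4. 12.] 29.5
2.4 -0.17 [ 2. -5. 12.] 29.8
2.46 -0.16 [ 1. -5. 11.] 30.0
2.52 -0.1 [ 1. -5. 12.] 30.3
2.58 -0.08 [ 1. -5. 12.] 30.5
2.64 -0.16 [ 1. -6. 12.] 30.8
2.7 -0.12 [ 1. -5. 12.] 31.0
2.76 -0.15 [ 1. -7. 13.] 31.3
2.82 -0.1 [ 1. -7. 13.] 31.5
2.88 -0.11 [ 0. -6. 13.] 31.8
2.94 -0.11 [ 1. -8. 13.] 32.0
3.0 0.29 [ 1. -6. 13.] 32.3
3.06 1.26 [ 1. -8. 14.] 32.5
3.12 0.98 [-3.  1.  9.] 32.8
(0.920000000000001, 3.120000000000002)
```

Torque stayed flat at drag level and then jumped to about 1 N·m at 3.0 rad, as expected at the stop. I'll release, retract and check the cap height.

```bash
python3 - <<'E'
from h import *
from station import *
z=np.load("cap.npz");g,n=z['g'],z['n']
print(telemetry.read_gripper_width(),telemetry.read_torque()@n)
hand.set_gripper(.055);ctrl.wait(.1);print(telemetry.read_ft_force(),telemetry.read_torque()@n)
q=quat(-n,.92)
ctrl.movel(g+n*.08,q,rate=.08)
ctrl.move_to([.62,.03,.30],quat([0,0,-1],1.7));ctrl.wait(.5)
im,W,T,K=wristcloud(eyes,telemetry);print(telemetry.read_t())
cv2.imwrite("pics/w6.png",im)
C=np.array([.6747,.0097]);az=np.arctan2(n[1],n[0])
home=np.r_[C+.148*np.array([np.cos(az),np.sin(az)]),.115]
for nm,WW in(("before",np.load("w4.npz")['W']),("after",W)):
    p=WW[130:190,200:275].reshape(-1,3); q=p-home; ax=q@n; rad=np.linalg.norm(q-np.outer(ax,n),axis=1)
    k=(rad<.012)&(ax>0); print(nm,k.sum(),'top above home grip mm',np.median(ax[k])*1e3,'(11 = home)')
f=W[(abs(W[...,2]-.118)<.008)];r=np.hypot(f[:,0]-.6747,f[:,1]-.0095);f=f[(r<.08)&(r>.03)]
print(np.median(f[:,2]),np.linalg.lstsq(np.c_[f[:,:2],np.ones(len(f))],f[:,2],rcond=None)[0])
a=cv2.imread("pics/w4.png")[110:210,190:320]
cv2.imwrite("pics/c6.png",np.hstack([cv2.resize(a,(390,300)),cv2.resize(im[110:210,190:320],(390,300))]))
E
```

```text
0.03194301543443071 0.9793554628166681
[ 0.2340692  -0.47193652 -0.02303678] -0.038353726067503854
36.15
before 318 top above home grip mm 15.055388114245584 (11 = home)
after 313 top above home grip mm 11.473015503520699 (11 = home)
0.11834224041137975 [0.00033516 0.00041819 0.11810804]
```

View pics/c6.png

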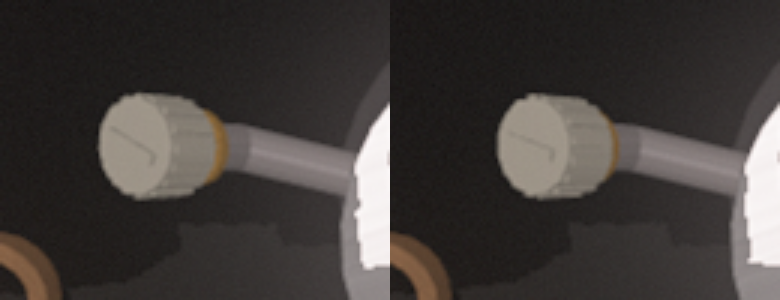

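The cap sank 3.58 mm, which is 2.98 rad, matching the commanded turn, and the lid is still level at 118 mm. The 0.5 mm height residue is within calibration error. There is time to confirm the stop with a fresh grip.

```bash
python3 - <<'E'
from turn import *
z=np.load("cap.npz");g,n=z['g'],z['n'];a=-.3;d=.0155+.0012*3
q=quat(-n,a)
ctrl.move_to(g+n*.08,q); ctrl.movel(g+n*.02,q,rate=.1); ctrl.movel(g-n*d,q,rate=.05)
hand.set_gripper(.02,70);print(telemetry.read_gripper_width(),telemetry.read_torque()@n)
for s in(.06,.12,.18,.24,.3,.36,.42):
    ctrl.movej(kin.inverse_kinematics(g-n*d,quat(-n,a+s)))
    M=telemetry.read_torque()@n; print(s,M.round(2),telemetry.read_ft_force().round(0))
    if M>.9: break
hand.set_gripper(.055);ctrl.wait(.1)
q=telemetry.read_tool_rot();ctrl.movel(g+n*.08,q,rate=.1)
ctrl.move_to([.58,.04,.32],quat([0,0,-1],1.7));ctrl.wait(.4)
im,_=eyes.read_camera("side");cv2.imwrite("pics/s7.png",im);print(telemetry.read_t())
E
```

```text
0.032342490770700213 0.01527366097888417
0.06 1.03 [-4. -2. 10.]
42.55
```

View pics/s7.png

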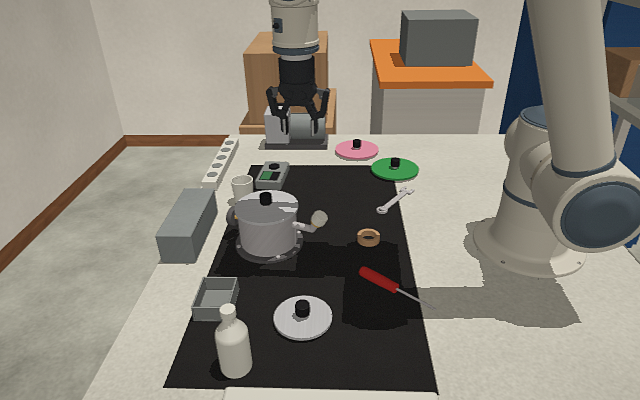

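The side view shows the lid seated on the pot at (266,205), the cap at (319,218), and everything else where it was. With a fresh grip, 0.06 rad already gave 1 N·m, so the cap is against its stop.

```bash
python3 -c "
from station import *
ticket.job_done()"
```

```text
the job is handed in; nothing more can be done
```

The chamber is closed and the job is handed in; the robot's clock was at 42.6 s of the 72 s allowed just before.

- **Lid:** I lowered the large lid in 1 mm steps until it met the rim and pressed lightly with about 5 N before letting go. Depth fits after release, and again after the cap was turned, put the flange level to within 0.05° at about 118 mm, the seated height, and centred to within 1 mm.
- **Cap:** I turned it clockwise about 3.0 rad in one grip, until the torque jumped from drag level to about 1 N·m. A second, fresh grip met the same 1 N·m within 0.06 rad, so it is against its stop.
- **Other things:** in the last side picture, the smaller lid and the other bench items look unmoved.

**Checks that disagreed:**
- The cap sank 3.6 mm, which matches the turn. Its absolute height still read about 0.5 mm above home, within the calibration error.
- During free turning the torque read about -0.15 N·m, opposite in sign to the torque at the stop. I put this down to settling of the arm between steps.

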